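Set and lock the stack fence beside the ear-loop welder

TASK

Two guide rails are screwed to the bench. On the one that carries the wide flat fence plate, slide the fence all the way up against the tall dark end block of its rail, and then flip that fence's cam lever right over and down to lock it there. Leave the other rail, with the round post, and its lever as they are.

Things in the scene. Friction and masses are not known exactly. Their poses are not given: they have to be found in the camera images.
- guide_rail: Fixed base plate, 260x60x8 mm, of the rail with the wide fence; stands left or right, yaw within 20 deg. Origin: centre of its underside, on the bench. x runs along the rail to the dark end block (44 mm wide, 50 mm high, x +110 to +130 mm), at the end farther from the robot; z up. A saddle (48 mm wide, top 40 mm high) slides on it, carrying at its front the fence, 84 mm behind it the lever.
- fence (a joint): Fence's distance from home, m: 0 = against the end block, grows towards the near end (-x), up to 0.105. Upright aluminium plate 12 mm thick along x, 120 mm wide along y, centred on the rail, top 125 mm above bench. Plate's middle is at x = 104 mm less this value, lever pivot at x = 20 mm less it, y 0, z 55 mm (guide_rail frame). Slides with about 3 N while the lever is up; stays where left.
- fence_cam (a joint): Fence's cam lever, rad: 10 mm rod, black 14 mm thick grip 38 to 70 mm from its pivot. Swings about the x axis: its angle from vertical towards +y is the value less 0.15. 0 = up, leaning slightly to -y; 1.6 = its stop, nearly level to +y, about 62 mm high: fully down, locked. Stays where left. Takes 2 N at the grip, about 8 N over the last 0.4 rad, where the cam clamps the carriage.
- post_lever_end (a point): End of the cam lever on the other rail, the bystander: the same rail, saddle and lever, but with a round upright post (20 mm thick, top 125 mm above the bench) in place of the wide fence. To be left alone.

How it is judged:
On the way, in this order (a step that is already met when the one before it is completed fails the run):
1. the fence is home against the end block while its lever is still up (value of joint fence below 0.01 m and value of joint fence_cam below 0.9 rad), for 0.2 s.
2. the lever is flipped down (value of joint fence_cam above 1.35 rad and value of joint fence below 0.01 m), for 0.2 s.
At the end, for the whole second after the job is handed in: The fence is at rest within 10 mm of the end block, its cam lever is down to within about 14 degrees of its stop (joint above 1.35 of 1.6 rad), and the other rail's lever end is within 15 mm of where it began (all of step 2 and velocity of joint fence between -0.01 and 0.01 m/s and distance of post_lever_end from where it was at the start of the episode below 0.015 m); the robot touches nothing.
It fails at once if the other rail's post carriage or lever was moved (lever end by more than 15 mm) (distance of post_lever_end from where it was at the start of the episode above 0.015 m).
It also fails if it takes over 42 s, if anything falls off the work surface, if the arm or the gripper's body presses on something with over 40 N, if the wrist force passes 120 N, or if a joint passes its speed limit or range.

ROBOT

A 6-joint arm with a two-finger parallel gripper is mounted at the origin on the work surface. World frame = base frame: x ahead of the robot, y to its left, z up, the work surface at z = 0. Lengths are in m, angles in rad, forces in N, time in s.
With the tool pointing down it reaches from about 0.3 to 0.85 m from the base axis. Payload 4.2 kg.
Tool frame: the origin (TCP) lies at the very end of the fingers, on their centre line; the grasp point (between the pads) lies 19 mm behind it (env.pinch_z is the distance from the TCP to the grasp point, in m); z points along the fingers, y is the direction in which the jaws open and shut (so a half turn about z gives the same grasp; the last joint's range is limited). The gripper opens to 91 mm and grips with 3 to 60 N. Pads are 32 mm wide; open, the fingers measure 118 mm over their backs; the gripper's body (76 mm by 178 mm) begins 60 mm behind the grasp point.
Start: joints at [-1.223, 0.32, 1.565, -0, 1.257, -0.02], TCP at [0.207, -0.537, 0.214] pointing down, gripper open.
Joint ranges: [-3.11, 3.11], [-0.84, 2.01], [0.21, 2.61], [-1.34, 4.49], [0.05, 2.63], [-2.56, 2.56]. Speed limits (rad/s): [2.57, 2.57, 3.14, 3.14, 3.14, 3.14].

INTERFACE

Orientations are given as a rotation vector (axis times angle).
In Python, from bench import env gives the robot as it stands. The module is installed in compiled form; this text tells all that it offers.
- The arm moves only by the shell command python3 -m pendant 'ROWS' [OPENING]. ROWS is JSON, a list of rows, each a list of 2 entries, a list of its own where there are three numbers: the shift along the tool's x, y, z in cm, then the turn about the tool's z in degrees. A call has 1 to 5 rows; each row is the pose to reach, as a shift and turn from the pose measured when the call began, along the tool's axes at that moment; what a row does not reach only later rows make up. A row lasts 1/8 s, in which the tool goes at most 62.5 mm and 10.7 degrees, less where a joint would pass 70% of its speed; a pose out of reach is approached as far as the arm can. A call with a gripper value outside its range is refused whole. OPENING is the finger opening in cm, from 0 to 9.12, set as the call begins (- or left out, the last holds). The fingers move at their own pace and stop on an object; the grip force is fixed at half the most. Time passes only in rows, so rows that repeat a pose let the fingers close. It gives the time, the measured TCP pose, the force and the opening at its end, in the units of the state.
- env.state(): the state, without advancing time (a new reading comes with each control period).
- env.capture(name): name is "scene" or "top"; returns the picture (480x640x3 uint8, red, green, blue); there is no depth.
- env.calibration(name): a dict with "fx", "fy", "cx", "cy" (pixels), "eye" and "attitude" of the camera in the world. Camera axes: x right, y down, z forward; pixel columns grow to the right and rows downward; lengths in m; the calibration is good to about 2 mm. A picture is of the moment at which its call begins. calibration takes no time and is no camera call.
- env.close_job(): hands the job in, once; it reports no verdict.
The state is a dict: "clock": time; "joints": joint angles; "qd": joint speeds; "effort": joint torques, N m; "eef_pos": TCP position; "tool_rot": TCP orientation; "ft_force": force on the tool from outside, world axes, zero at the start; "wrist_torque": the same for the moment, N m; "width": finger opening in m.
Only numpy, scipy, OpenCV 4.12 (cv2) and the standard library are available. Lean on these libraries where they do the work, as an engineer would, in place of code of your own. Each camera call takes 0.05 s, during which the arm holds its last target. There are 200 camera calls.

## Working session

There is one attempt and no reset: what is moved stays moved. The work goes in short steps, Python scripts to look and compute and a shell command to move; the robot and the scene stay as the last step left them, time stands still between calls to the robot, and variables do not carry over. Pictures are saved under pics/ and viewed, about 8 in all and at most 12, crops included, and the job is handed in when it is done.

```bash
mkdir -p pics; python3 - <<'E'
from bench import env
import cv2
for n in("scene","top"):
    cv2.imwrite(f"pics/{n}0.png",env.capture(n)[:,:,::-1]); print(env.calibration(n))
print(env.state())
E
```

```text
{'fx': 555.3233254804842, 'fy': 555.3233254804842, 'cx': 312.7048092242322, 'cy': 250.56982884267745, 'eye': array([ 0.96237713, -0.58545193,  0.57423491]), 'attitude': array([-2.05339151, -0.71006073,  0.37435452])}
{'fx': 459.4460478318018, 'fy': 459.4460478318018, 'cx': 319.5647412145576, 'cy': 237.92268427783574, 'eye': array([ 0.48088333, -0.01708626,  0.75960386]), 'attitude': array([-2.20630274,  2.1458862 , -0.0026612 ])}
{'clock': 0.1, 'joints': array([-1.22297698e+00,  3.20237850e-01,  1.56555805e+00, -3.18806757e-05,
        1.25739858e+00, -2.00009784e-02]), 'qd': array([-0.00036262, -0.00236969, -0.00311572, -0.00043536,  0.0014676 ,
       -0.00186209]), 'effort': array([ 1.17577474e-03, -4.13333738e+01, -2.32508934e+01,  7.30198645e-02,
        4.22195590e-02, -5.03297713e-05]), 'eef_pos': array([ 0.20659583, -0.53611695,  0.21319828]), 'tool_rot': array([-3.08706157e+00, -5.74246434e-01,  4.57333807e-04]), 'ft_force': array([ 0.09155556, -1.26260593, -0.24170453]), 'wrist_torque': array([-0.01647095,  0.03295144, -0.02461546]), 'width': 0.09107855559611919}
```

View pics/scene0.png

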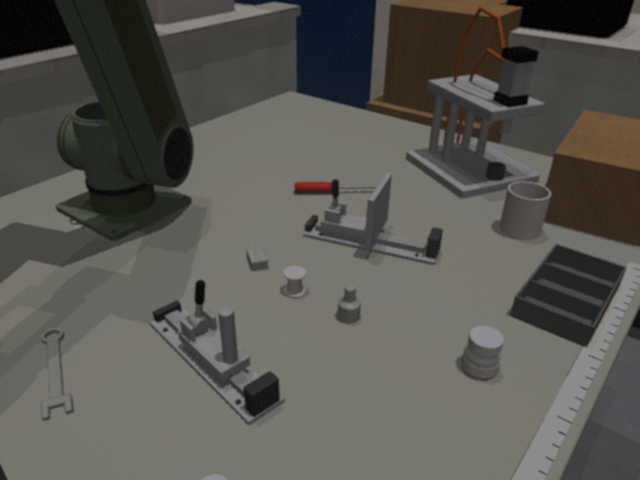

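View pics/top0.png

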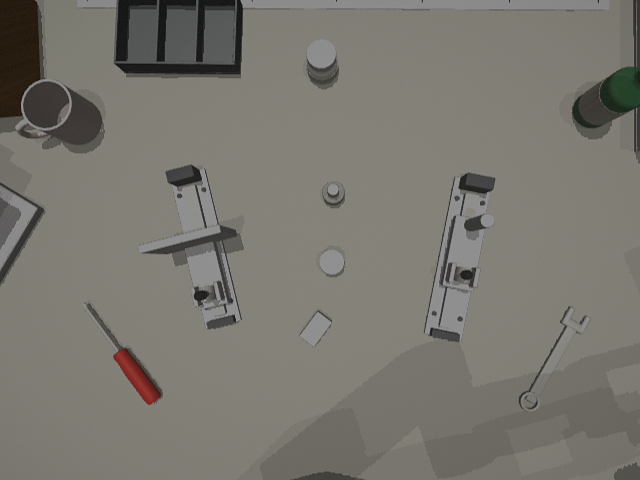

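The fence rail is on the left (top view, about (205,250)), with its fence near (190,240), lever grip at (202,295) and dark block at (184,175). The post rail is on the right.

```bash
cat > h.py <<'E'
import numpy as np, cv2
from scipy.spatial.transform import Rotation as R
from bench import env
def ray(n,p,z):
    c=env.calibration(n); d=R.from_rotvec(c["attitude"]).apply([(p[0]-c["cx"])/c["fx"],(p[1]-c["cy"])/c["fy"],1])
    return c["eye"]+d*(z-c["eye"][2])/d[2]
def proj(n,P):
    c=env.calibration(n); q=R.from_rotvec(c["attitude"]).inv().apply(np.asarray(P)-c["eye"])
    return np.c_[q[:,0]/q[:,2]*c["fx"]+c["cx"],q[:,1]/q[:,2]*c["fy"]+c["cy"]]
E
python3 - <<'E'
from h import *
for n,p in dict(nl=(209,328),nr=(241,320),fr=(206,169)).items(): print(n,ray("top",p,.008))
im=cv2.imread("pics/top0.png")[150:345,130:260]
cv2.imwrite("pics/c1.png",cv2.resize(im,None,fx=3,fy=3,interpolation=cv2.INTER_CUBIC))
E
```

```text
nl [0.36251696 0.19375263 0.008     ]
nr [0.37736517 0.14130675 0.008     ]
fr [0.62534212 0.2093949  0.008     ]
```

View pics/c1.png

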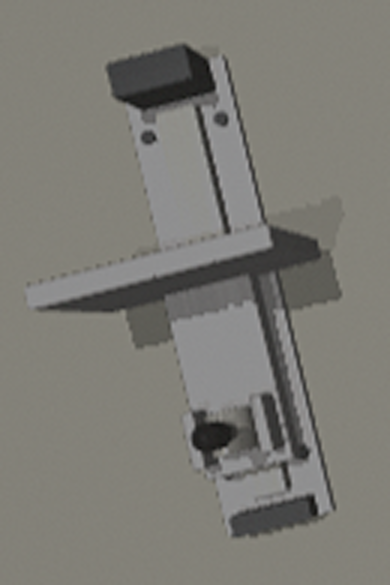

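```bash
python3 - <<'E'
from h import *
P=lambda x,y,z:ray("top",(130+x/3,150+y/3),z)
nr,fr,nl=P(334,512,.008),P(225,52,.008),P(228,537,.008)
fl,frr=(P(27,287,.125)+P(30,309,.125))/2,(P(268,226,.125)+P(273,250,.125))/2
yaw1=np.arctan2(*(fr-nr)[[1,0]]); v=fl-frr; yaw2=np.arctan2(-v[0],v[1])
print(nr,fr,nl,"fence",fl,frr,np.linalg.norm(v),"yaw",yaw1,yaw2)
yaw=(yaw1+yaw2)/2; u=np.array([np.cos(yaw),np.sin(yaw)]);w=np.array([-u[1],u[0]])
fc=((fl+frr)/2)[:2]
o=(nr+fr)[:2]/2+.03*w
print("o from edge",o,"fence rel",(fc-o)@u,(fc-o)@w)
g=P(212,436,.122)[:2]; print("grip rel",(g-o)@u,(g-o)@w)
b=np.mean([P(107,66,.05),P(187,44,.05),P(212,92,.05)],0)
for q in ((107,66),(187,44)): 
  b=P(*q,.05)[:2]; print("blk",(b-o)@u,(b-o)@w)
R0=R.from_rotvec(env.state()["tool_rot"]).as_matrix();print(R0.round(3),yaw)
E
```

```text
[0.37630113 0.14071674 0.008     ] [0.62811125 0.21119739 0.008     ] [0.36071488 0.19866478 0.008     ] fence [0.48711905 0.26413504 0.125     ] [0.51825451 0.15065105 0.125     ] 0.11767766258503048 yaw 0.272912289634642 0.267771050684188
o from edge [0.49419437 0.20486745] fence rel 0.00885845198365436 0.00016586781168988988
grip rel -0.07424851450288181 -0.010032141048028784
blk 0.1277517992614564 0.022914471660392552
blk 0.12855353140906287 -0.021124369972017627
[[ 0.933  0.36  -0.001]
 [ 0.36  -0.933  0.001]
 [ 0.    -0.002 -1.   ]] 0.270341670159415
```

```bash
cat >> h.py <<'E'
O=np.array([.4942,.2049]); YAW=.2703
def to(x,y,z):
    "tool-axes shift (cm) and turn (deg) to a rail-frame TCP target, tool x along the rail"
    s=env.state(); M=R.from_rotvec(s["tool_rot"]).as_matrix(); c,w=np.cos(YAW),np.sin(YAW)
    t=np.r_[O+[c*x-w*y,w*x+c*y],z]; d=s["eef_pos"]-np.r_[O,0]
    print("t",round(s["clock"],2),"rail pos",np.round([d[0]*c+d[1]*w,d[1]*c-d[0]*w,d[2]],4),"F",s["ft_force"].round(1),
     "rows",(M.T@(t-s["eef_pos"])*100).round(2),round(np.degrees(np.arctan2(M[1,0],M[0,0])-YAW),1))
E
python3 -m pendant '[[[50.2,-59.1,0],5.6],[[50.2,-59.1,0],5.6],[[50.2,-59.1,0],5.6],[[50.2,-59.1,0],5.6],[[50.2,-59.1,0],5.6]]' 0; python3 -c "from h import *;to(-.032,0,.213)"
```

```text
clock: 0.72
eef_pos: [0.3099, -0.2396, 0.2139]
tool_rot: [-3.111, -0.421, 0.0]
ft_force: [1.8, 0.5, -0.7]
width: 0.0442
t 0.72 rail pos [-0.2963 -0.3791  0.2139] F [ 1.8  0.5 -0.7] rows [ 26.38 -37.94   0.16] -0.1
```

```bash
python3 -m pendant '[[[26.4,-37.9,0],0],[[26.4,-37.9,0],0],[[26.4,-37.9,0],0],[[26.4,-37.9,0],0],[[26.4,-37.9,0],0]]'; python3 -c "from h import *;to(-.032,0,.213)"
```

```text
clock: 1.35
eef_pos: [0.4136, 0.0553, 0.2144]
tool_rot: [-3.112, -0.422, -0.0]
ft_force: [1.0, -0.2, 0.7]
width: 0.0007
t 1.35 rail pos [-0.1176 -0.1226  0.2144] F [ 1.  -0.2  0.7] rows [  8.55 -12.27   0.16] -0.0
```

```bash
python3 -m pendant '[[[4.3,-6.1,0],0],[[8.6,-12.3,0],0],[[8.6,-12.3,0],0],[[8.6,-12.3,0],0]]'; python3 - <<'E'
from h import *
to(-.032,0,.085)
cv2.imwrite("pics/s2.png",env.capture("scene")[100:350,200:540,::-1].repeat(2,0).repeat(2,1))
E
```

```text
clock: 1.85
eef_pos: [0.4638, 0.1982, 0.2138]
tool_rot: [-3.111, -0.427, 0.002]
ft_force: [-0.4, -1.0, -0.2]
width: 0.0005
t 1.85 rail pos [-0.0311  0.0017  0.2138] F [-0.4 -1.  -0.2] rows [-0.08  0.18 12.88] 0.1
```

View pics/s2.png

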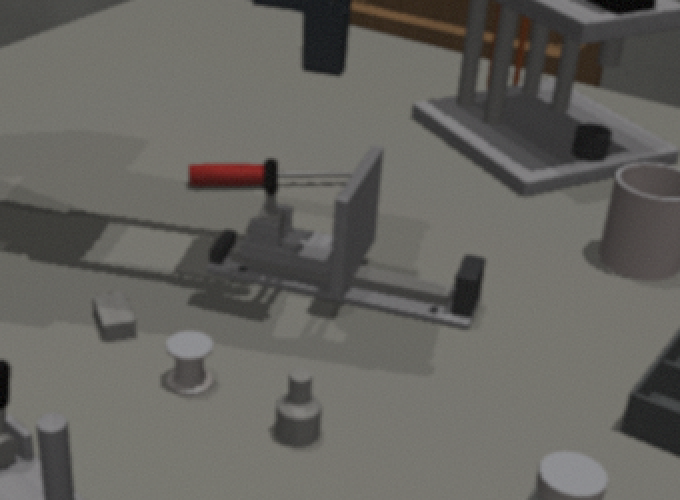

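The fingers, tip at crop (325,70), hang above the gap between the lever grip (270,175) and the fence (358,220). I'll descend there.

```bash
python3 -m pendant '[[[-0.1,0.2,4],0],[[-0.1,0.2,8.5],0],[[-0.1,0.2,12.9],0],[[-0.1,0.2,12.9],0]]'; python3 -c "from h import *;to(.05,0,.085)"
```

```text
clock: 2.4
eef_pos: [0.4597, 0.1923, 0.0826]
tool_rot: [3.111, 0.422, -0.015]
ft_force: [-0.5, -0.4, 0.6]
width: 0.0005
t 2.4 rail pos [-0.0367 -0.0029  0.0826] F [-0.5 -0.4  0.6] rows [ 8.66 -0.3  -0.33] -0.0
```

```bash
python3 -m pendant '[[[1.7,-0.1,-0.2],0],[[3.4,-0.2,-0.3],0],[[5.1,-0.3,-0.3],0],[[6.8,-0.3,-0.3],0],[[8.5,-0.3,-0.3],0]]'; python3 -c "from h import *;to(.082,0,.085)"
```

```text
clock: 3.02
eef_pos: [0.5422, 0.2176, 0.0871]
tool_rot: [3.111, 0.421, -0.013]
ft_force: [-3.1, -0.9, 1.6]
width: 0.0003
t 3.02 rail pos [ 0.0496 -0.0006  0.0871] F [-3.1 -0.9  1.6] rows [ 3.24 -0.06  0.18] -0.1
```

Pushing with about 3 N, as expected. I'll finish the slide slowly.

```bash
python3 -m pendant '[[[0.9,0,0.2],0],[[1.7,0,0.2],0],[[2.4,0,0.2],0],[[2.9,0,0.2],0],[[3.2,0,0.2],0]]'; python3 -c "from h import *;to(.085,0,.085)"
```

```text
clock: 3.65
eef_pos: [0.5716, 0.2256, 0.0848]
tool_rot: [3.11, 0.421, -0.019]
ft_force: [-9.9, -3.3, 6.3]
width: 0.0007
t 3.65 rail pos [ 0.0801 -0.0007  0.0848] F [-9.9 -3.3  6.3] rows [ 0.49 -0.07 -0.02] -0.1
```

```bash
python3 -m pendant '[[[0.3,0,0],0],[[0.3,0,0],0],[[0.3,0,0],0]]'; python3 - <<'E'
from h import *
to(.06,0,.095)
cv2.imwrite("pics/s3.png",env.capture("scene")[100:350,200:540,::-1].repeat(2,0).repeat(2,1))
E
```

```text
clock: 4.03
eef_pos: [0.5713, 0.2255, 0.0849]
tool_rot: [3.109, 0.421, -0.03]
ft_force: [-10.2, -3.5, 6.8]
width: 0.0009
t 4.03 rail pos [ 0.0798 -0.0007  0.0849] F [-10.2  -3.5   6.8] rows [-2.   -0.07 -0.97] -0.0
```

View pics/s3.png

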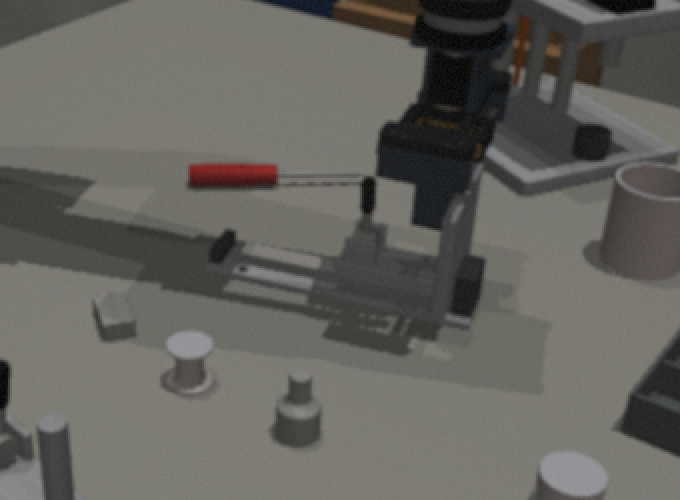

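The fence (crop (460,240)) sits against the dark block (470,285), with the lever still up at (368,195). The last push gained no travel, so it is home. Now I'll go round to the lever's -y side.

```bash
python3 -m pendant '[[[-2,0,-1],0],[[-2,0,-1.5],0],[[-2,3,-1.5],0],[[-2,5.5,-1.5],0],[[-2,5.5,-1.5],0]]'; python3 -c "from h import *;to(.02,-.055,.1)"
```

```text
clock: 4.7
eef_pos: [0.5687, 0.1664, 0.1004]
tool_rot: [3.11, 0.418, -0.027]
ft_force: [1.0, 0.2, -0.5]
width: 0.0002
t 4.7 rail pos [ 0.0615 -0.057   0.1004] F [ 1.   0.2 -0.5] rows [-4.15 -0.19  0.12] -0.2
```

```bash
python3 -m pendant '[[[-2.1,0,0],0],[[-4.1,0,0],0],[[-4.1,0,0],0]]'; python3 - <<'E'
from h import *
to(.02,.0,.108)
cv2.imwrite("pics/s4.png",env.capture("scene")[100:350,200:540,::-1].repeat(2,0).repeat(2,1))
E
```

```text
clock: 5.08
eef_pos: [0.5288, 0.1562, 0.1012]
tool_rot: [3.11, 0.419, -0.026]
ft_force: [0.6, -1.0, 0.0]
width: 0.0004
t 5.08 rail pos [ 0.0204 -0.0562  0.1012] F [ 0.6 -1.   0. ] rows [-0.06 -5.62 -0.68] -0.1
```

View pics/s4.png

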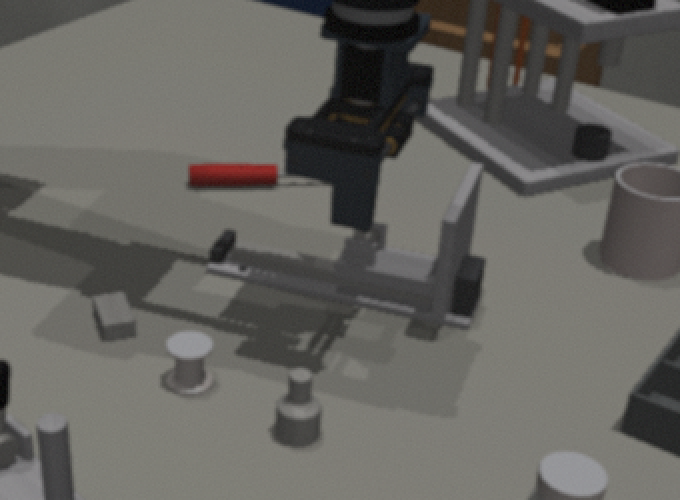

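The fingertips (crop (355,225)) stand in front of the lever and the fence is still at the block. Start the flip along the arc.

```bash
python3 -m pendant '[[[0,-2.2,-0.2],0],[[0,-3.6,-0.4],0],[[0,-5,-0.5],0],[[0,-6.4,-0.3],0],[[0,-7.7,0.2],0]]'; python3 -c "from h import *;to(.02,.036,.086)"
```

```text
clock: 5.75
eef_pos: [0.5097, 0.2314, 0.0992]
tool_rot: [3.11, 0.419, -0.023]
ft_force: [0.6, -2.0, -0.6]
width: 0.0003
t 5.75 rail pos [0.022  0.0214 0.0992] F [ 0.6 -2.  -0.6] rows [-0.18 -1.46  1.32] -0.1
```

```bash
python3 -m pendant '[[[-0.1,-0.8,0.6],0],[[-0.1,-1.4,1.2],0],[[-0.2,-1.7,1.8],0],[[-0.2,-2,2.4],0],[[-0.2,-2.3,3],0]]'; python3 -c "from h import *;to(.02,.045,.063)"
```

```text
clock: 6.38
eef_pos: [0.5018, 0.2533, 0.0692]
tool_rot: [3.11, 0.419, -0.02]
ft_force: [2.3, -0.3, 3.6]
width: 0.0002
t 6.38 rail pos [0.0202 0.0446 0.0692] F [ 2.3 -0.3  3.6] rows [-0.01 -0.04  0.62] -0.1
```

```bash
python3 -m pendant '[[[0,0,0.3],0],[[0,0,0.6],0],[[0,0,0.8],0],[[0,0,0.8],0]]'; python3 - <<'E'
from h import *
to(.02,.045,.1)
cv2.imwrite("pics/s5.png",env.capture("scene")[100:350,200:540,::-1].repeat(2,0).repeat(2,1))
E
```

```text
clock: 6.88
eef_pos: [0.502, 0.2539, 0.0656]
tool_rot: [3.112, 0.418, -0.016]
ft_force: [-6.7, -1.1, 29.8]
width: 0.0006
t 6.88 rail pos [0.0206 0.0452 0.0656] F [-6.7 -1.1 29.8] rows [-0.1   0.02 -3.43] -0.2
```

View pics/s5.png

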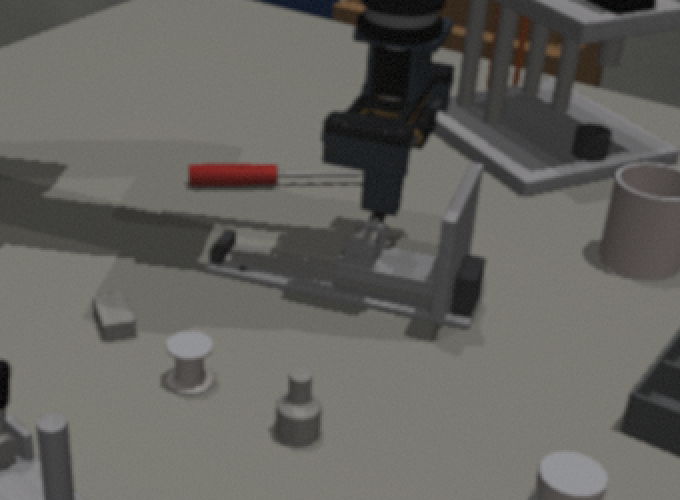

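About 30 N at z = 66 mm: the lever is on its stop under the fingertips (crop (378,215)), and the fence is still at the block. I'll lift off and back away.

```bash
python3 -m pendant '[[[0,0,-2],0],[[0,0,-6],0],[[0,0,-11],0],[[-6,0,-15],0],[[-12,0,-15],0]]'; python3 -m pendant '[[[-6,6,-2],0],[[-10,12,-2],0],[[-10,16,-2],0],[[-10,16,-2],0],[[-10,16,-2],0]]' ; python3 - <<'E'
from h import *
to(0,0,.2)
a=env.capture("top"); b=env.capture("scene"); cv2.imwrite("pics/t6f.png",a[:,:,::-1])
A=cv2.resize(a[130:345,110:280],None,fx=2.3,fy=2.3); B=cv2.resize(b[150:280,280:460],None,fx=2.1,fy=2.1)
h=max(A.shape[0],B.shape[0]); pad=lambda q:cv2.copyMakeBorder(q,0,h-q.shape[0],0,0,0)
cv2.imwrite("pics/t6.png",np.hstack([pad(A),pad(B)])[:,:,::-1])
d=cv2.absdiff(a[:,:,::-1],cv2.imread("pics/top0.png"))[150:350,420:500].max(2); print("post region diff",(d>40).sum())
E
```

```text
clock: 7.55
eef_pos: [0.3928, 0.224, 0.2176]
tool_rot: [3.113, 0.417, -0.014]
ft_force: [-0.9, 0.5, 0.4]
width: 0.0006
clock: 8.18
eef_pos: [0.338, 0.0432, 0.2377]
tool_rot: [-3.114, -0.414, 0.017]
ft_force: [-0.0, 0.1, 0.1]
width: 0.0002
t 8.18 rail pos [-0.1937 -0.1142  0.2377] F [-0.   0.1  0.1] rows [ 19.34 -11.52   3.59] -0.3
post region diff 0
```

View pics/t6.png

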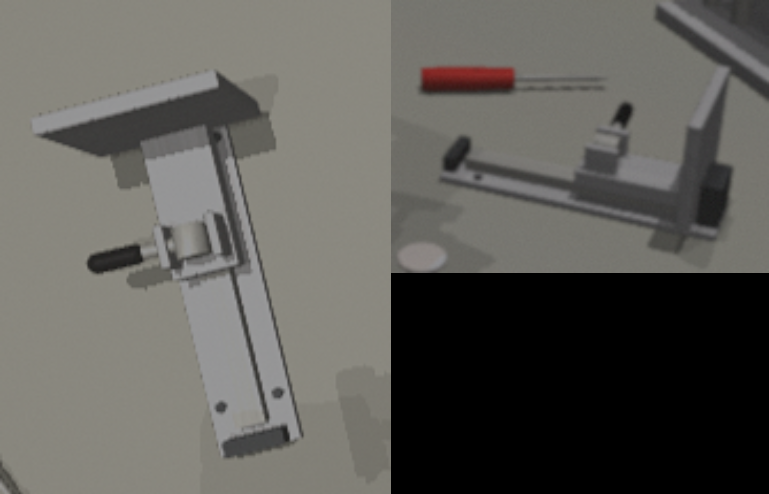

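The picture shows the fence hiding the block and the lever out level to +y, grip tip at crop (90,264). A quick numeric check comes before hand-in.

```bash
python3 - <<'E'
from h import *
c,w=np.cos(YAW),np.sin(YAW)
def rel(x,y,z):
    d=ray("top",(110+x/2.3,130+y/2.3),z)[:2]-O; return np.round([d[0]*c+d[1]*w,d[1]*c-d[0]*w],4)
print("fence mid",(rel(32,119,.125)+rel(36,135,.125)+rel(213,69,.125)+rel(219,91,.125))/4)
print("tip",rel(90,264,.0634))
for th in (1.2,1.45):
    y,z=.07*np.sin(th),.055+.07*np.cos(th); X=.02
    print(th,"tip scene px",proj("scene",[[*(O+[c*X-w*y,w*X+c*y]),z]])) 
print("seen",280+(391*0+628-391)/2.1,150+106/2.1)
E
```

```text
fence mid [0.102925 0.001175]
tip [0.0201 0.0689]
1.2 tip scene px [[393.00173104 192.83916632]]
1.45 tip scene px [[392.83678935 199.63742975]]
seen 392.85714285714283 200.47619047619048
```

The fence middle is at 103 mm (home is 104), and the lever tip matches the full-down angle in both views.

```bash
python3 -c "from bench import env;print(env.close_job(),env.state()['clock'])"
```

```text
the job is handed in; nothing more can be done
the job is handed in; nothing more can be done
```

The fence is home against its end block and its cam lever is flipped right over and locked. I handed the job in at about 8.3 s of the 42 s allowed; no verdict is reported.

I pushed the fence along the rail with closed fingers until it hit the block. It took about 3 N while sliding and about 10 N at the block, with no further travel. I then swept the lever over from its -y side and pressed it down onto its stop at about 30 N.

Last checks before handing in:
- **Fence:** its middle measured at x = 103 mm against 104 mm for home, so it is about 1 mm off by vision and within the 10 mm allowed.
- **Lever:** its tip matched the fully down angle (value 1.6) in both views, to about 1 pixel in the scene view.
- **Other rail:** its area of the top picture was unchanged from the start.
- **Arm:** clear of everything, with wrist force near zero.

No check failed or disagreed.

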